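# Load the slide carrier under the scanner bar

## Task

Load the scanner: take the narrow slide carrier (the one that fits the channel of the scan bench) by its upright grip and slide it, nose first, through the low slot beneath the fixed scanner bar until it is fully home against the end stop, then let go of it, lying flat in the channel. Leave the wide dish carrier where it is.

Things in the scene. Friction and masses are not known exactly. Their poses are not given: they have to be found in the camera images.
- slide_carrier: Narrow aluminium plate, loose, 150 (x) x 70 (y) x 12 mm, 100-200 g, a glass slide lengthwise on it. Origin: centre of its underside; x points to the nose, which is at x=+75. Its upright grey grip, 30 (x) x 20 (y) mm, is centred at x=-45, top 59 mm above the underside; pinch it across y. Starts flat left or right of the bench, nose away from the robot within 15 degrees.
- dish_carrier: The wide carrier, loose, not wanted: same length, thickness, grip, origin and axes, but 110 mm wide with a round dish recess; too wide for the channel. It starts on the other side of the bench; leave it there.
- scan_bench: Fixed dark steel base plate 190 (x) x 120 (y) mm, top (channel floor) 10 mm above the table. Origin: centre of its underside; x runs along the channel from the mouth (robot side) to the end stop, within 15 degrees of ahead. Rails 10 mm high leave a channel 90 mm wide from x=-20 to the stop's face at x=+65; they flare to 110 mm from x=-20 to -50. Carrier home: its origin at x=-10, y=0, z=10.
- slot (a point): Centre of the slot's opening below the front face of the fixed grey scanner bar, at x=0, z=22 mm of the bench; axes as the bench. The slot is 24 mm high (10 to 34 mm above the table) and 90 mm wide; the bar goes on 40 mm along x, spans the full 120 mm width, its top 60 mm above the table. With the carrier home its nose is 65 mm past this point, its grip's centre 55 mm before it.

How it is judged:
By the outcome, as a careful person would: the job done as asked, in the order asked, and still so for the second after the job is handed in, with the robot touching nothing.
It also fails if it takes over 38 s, if anything falls off the work surface, if the arm or the gripper's body presses on something with over 40 N, if the wrist force passes 120 N, or if a joint passes its speed limit or range.

## Robot

A 6-joint arm with a two-finger parallel gripper is mounted at the origin on a cart in front of the work surface, level with it; the furniture and walls round the work are solid. World frame = base frame: x ahead of the robot, y to its left, z up, the work surface at z = 0. Lengths are in m, angles in rad, forces in N, time in s.
With the tool pointing down it reaches from about 0.35 to 0.775 m from the base axis. Payload 5.5 kg.
Tool frame: the origin (TCP) lies midway between the tips of the shut fingers; the grasp point (between the pads) lies 19 mm behind it (env.hold_point_z is the distance from the TCP to the grasp point, in m); z points along the fingers, y is the line along which they close (so a half turn about z gives the same grasp; the last joint's range is limited). The gripper opens to 85 mm and grips with 20 to 120 N. Pads are 22 mm wide; open, the fingers measure 114 mm over their backs; the gripper's body (76 mm by 85 mm) begins 54 mm behind the grasp point. The pads swing forward as they close: fully open they stand 13 mm farther back than shut.
Start: joints at [1.162, 0.313, 0.046, 1.304, 0, 1.431], TCP at [0.153, 0.554, 0.231] pointing down, gripper open.
Joint ranges: [-2.76, 2.76], [-0.86, 1.69], [-1.03, 1.26], [-2.2, 2.34], [-1.47, 1.5], [-3.14, 3.14]. Speed limits (rad/s): [2.57, 2.57, 3.14, 3.14, 3.14, 3.14].

## Interface

Orientations are given as a unit quaternion [w, x, y, z].
In Python, from workcell import env, read_camera gives the robot as it stands. The module is installed in compiled form; this text tells all that it offers.
- The arm moves only by the tool carry_out, never from a script. Its argument "moves" is a list of rows, each an object of numbers: "tx", "ty", "tz": the shift along the world's x, y, z in cm; "wx", "wy", "wz": the turn, a rotation vector about the world's x, y, z in rad; "claw": the closure, from -1 (fully open) to 1 (shut). A call has 1 to 8 rows; each row shifts and turns the commanded pose from where the row before left it; what a row does not reach is not made up. A row lasts 1/8 s, in which the tool goes at most 62.5 mm and 10.7 degrees, less where a joint would pass 70% of its speed; a pose out of reach is approached as far as the arm can. A call is refused whole if a number of a shift passes 6.25 or a number of a turn 0.188, either way. A call with a gripper value outside its range is refused whole. The fingers move at their own pace and stop on an object; "newtons" is the grip in N (left out, the last holds). Time passes only in rows, so rows that do not move let the fingers close. It gives the time, the measured TCP pose, the force, the opening and the grip force at its end, in the units of the state.
- env.get_state(): the state, without advancing time (a new reading comes with each control period).
- read_camera(name): name is "scene" or "top" or "wrist"; returns a dict with "image" (480x640x3 uint8, blue, green, red), "z_map" (480x640 float32, m along the optical axis (not along the pixel's ray), 0 where there is no reading), "fx", "fy", "cx", "cy" (pixels), "camera_from_world" (4x4, takes a point from world to camera coordinates); the wrist camera has in their place "hand_eye" (4x4, takes a point from camera to tool coordinates, whose origin is the TCP and whose axes are the flange's). Camera axes: x right, y down, z forward; pixel columns grow to the right and rows downward; lengths in m; the calibration is good to about 2 mm. A picture is of the moment at which its call begins: read the wrist's pose just before it.
- env.hand_in(): hands the job in; it is judged then, once.
The state is a dict: "clock": time; "joint_pos": joint angles; "qvel": joint speeds; "tau": joint torques, N m; "tcp_pos": TCP position; "orientation": TCP orientation; "wrist_force": force on the tool from outside, world axes, zero at the start; "ft_torque": the same for the moment, N m; "finger_gap": finger opening in m; "grip_force": force on a finger pad.
Only numpy, scipy, OpenCV 4.12 (cv2) and the standard library are available. Lean on these libraries where they do the work, as an engineer would, in place of code of your own. Each camera call takes 0.05 s, during which the arm holds its last target. There are 200 camera calls.

## Working session

There is one attempt and no reset: what is moved stays moved. The work goes in short steps, Python scripts to look and compute and a tool call to move; the robot and the scene stay as the last step left them, time stands still between calls to the robot, and variables do not carry over. Pictures are saved under pics/ and viewed, at most 10 in all, crops included, and the job is handed in when it is done.

Besides the shell and the picture viewer there is one more tool, called after "Request:" by a JSON object that holds its "api" and its "payload", one argument or row to a line. carry_out: Moves the arm, as the interface text tells. Its arguments: {"type":"object","properties":{"moves":{"type":"array","items":{"type":"object","properties":{"tx":{"type":"number"},"ty":{"type":"number"},"tz":{"type":"number"},"wx":{"type":"number"},"wy":{"type":"number"},"wz":{"type":"number"},"claw":{"type":"number"}}}},"newtons":{"type":"number"}},"required":["moves"]}

```bash
mkdir -p pics
cat > h.py <<'E'
import numpy as np, cv2
from workcell import env, read_camera
def cloud(c):
    z=c["z_map"]; v,u=np.mgrid[0:480,0:640]
    P=np.stack([(u-c["cx"])/c["fx"]*z,(v-c["cy"])/c["fy"]*z,z],-1)
    T=np.linalg.inv(c["camera_from_world"])
    W=P@T[:3,:3].T+T[:3,3]; W[z==0]=np.nan
    return W
E
python3 - <<'E'
from h import *
c=read_camera("top"); cv2.imwrite("pics/top.png",c["image"]); np.save("top.npy",cloud(c)); cv2.imwrite("topimg.png",c["image"])
s=read_camera("scene"); cv2.imwrite("pics/scene.png",s["image"]); np.save("scene.npy",cloud(s))
st=env.get_state(); print(st["clock"],st["tcp_pos"],st["orientation"],st["finger_gap"],env.hold_point_z)
E
```

```text
0.1 [0.15253885 0.5539538  0.23051319] [-2.16415099e-04  1.33992746e-01  9.90982006e-01 -7.49159024e-04] 0.08558470833487282 0.0187
```

View pics/top.png

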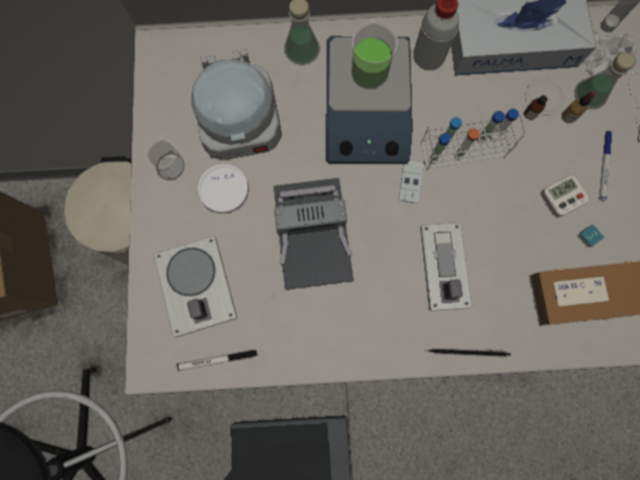

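View pics/scene.png

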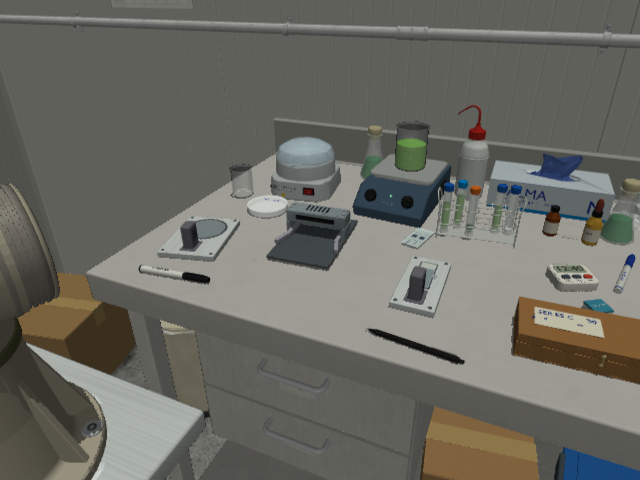

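Top view: the narrow slide carrier is at about (446,266) with its grip at (452,290), the bench at (315,232) with its bar at (310,213), and the dish carrier at (195,285). Next I measure their poses.

```bash
cat > m.py <<'E'
from h import *
W=np.load("top.npy")
def rect(name,u0,u1,v0,v1,z0,z1):
    m=np.zeros((480,640),bool); m[v0:v1,u0:u1]=True
    m&=(W[...,2]>z0)&(W[...,2]<z1)
    n,l,s,_=cv2.connectedComponentsWithStats(m.astype(np.uint8))
    k=1+np.argmax(s[1:,4]); p=W[l==k]
    r=cv2.minAreaRect((p[:,:2]*1000).astype(np.float32))
    print(name,len(p),"c",np.round(r[0],1),"size",np.round(r[1],1),"ang",round(r[2],2),"z",np.round(np.median(p[:,2]),4),"mean",np.round(p.mean(0)*1000,1))
rect("carrier",410,480,215,315,.006,.03)
rect("carrier_all",410,480,215,315,.006,.1)
rect("grip",430,475,270,310,.045,.08)
rect("bench",265,365,170,295,.005,.1)
rect("floor",265,365,215,295,.005,.0145)
rect("bar",265,365,170,240,.05,.08)
rect("dish",150,240,230,340,.006,.1)
for uv in [(380,300),(315,265),(310,213),(452,290),(445,225),(300,320),(432,280)]: print(uv,np.round(W[uv[1],uv[0]]*1000,1))
E
python3 m.py
python3 - <<'E'
import cv2
i=cv2.imread('topimg.png')[165:315,265:485]
cv2.imwrite('pics/crop.png',cv2.resize(i,(792,540),interpolation=cv2.INTER_CUBIC))
E
```

```text
carrier 3208 c [ 501.8 -340.3] size [150.4  71.3] ang 0.54 z 0.0133 mean [ 503.6 -338.2   13.4]
carrier_all 3510 c [ 501.8 -340.3] size [150.4  71.3] ang 0.54 z 0.0135 mean [ 499.4 -338.1   16.9]
grip 254 c [ 456.4 -339.7] size [30. 21.] ang 3.36 z 0.0594 mean [ 456.1 -338.5   58.3]
bench 7224 c [ 575.3 -111.4] size [192.6 124.7] ang 5.08 z 0.0124 mean [ 568.6 -112.9   25. ]
floor 3486 c [ 531.  -115.7] size [102.6 120. ] ang 4.36 z 0.0111 mean [ 526.7 -116.    11.1]
bar 1722 c [ 594.2 -111.2] size [ 41.2 120. ] ang 4.21 z 0.061 mean [ 592.6 -111.2   60.6]
dish 5560 c [491.6  95.3] size [150.1 110.4] ang 14.07 z 0.0136 mean [489.6  93.8  15.8]
(380, 300) [ 450.  -223.6    1.1]
(315, 265) [ 515.7 -114.7   11.7]
(310, 213) [ 595.8 -111.4   61.9]
(452, 290) [ 454.3 -334.5   59.2]
(445, 225) [ 573.6 -346.9   13.7]
(300, 320) [423.6 -83.9   1.6]
(432, 280) [ 477.9 -313.8   14.4]
```

View pics/crop.png

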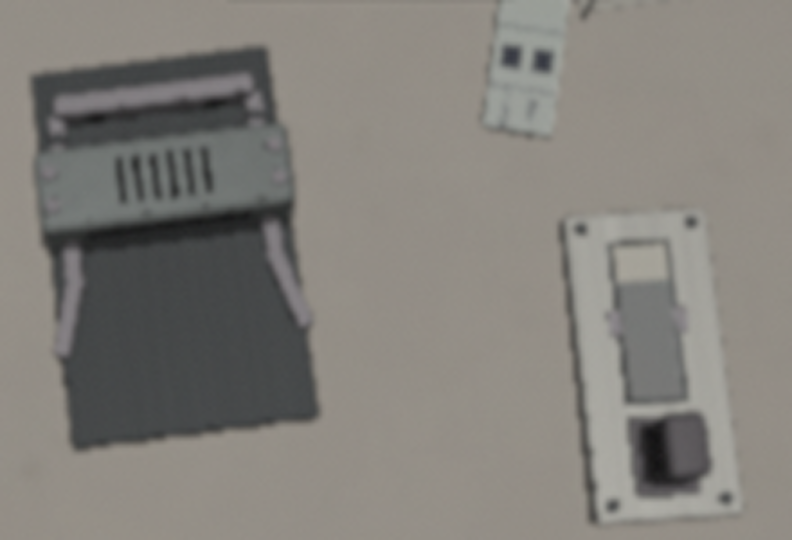

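The crop shows the bench (crop 35–318, 48–445), with the channel opening towards the bottom, and the slide carrier (565–740, 210–520), grip at the bottom and nose at the top. Sizes and heights match the given ones, so next I refine the yaw angles by edge fits.

```bash
cat > m2.py <<'E'
from h import *
from scipy.optimize import minimize
W=np.load("top.npy")
def fit(name,u0,u1,v0,v1,z0,z1,L,B):
    P=W[v0:v1,u0:u1].reshape(-1,3); P=P[np.isfinite(P[:,2])]
    ins=(P[:,2]>z0)&(P[:,2]<z1); ok=(P[:,2]<z1); Q=P[ok,:2]*1000; I=ins[ok]
    def cost(p):
        c,s=np.cos(p[2]),np.sin(p[2]); d=Q-p[:2]
        x=abs(d@[c,s])-L/2; y=abs(d@[-s,c])-B/2
        sd=np.maximum(x,y); pr=1/(1+np.exp(np.clip(sd,-50,50)))
        return np.sum((pr-I)**2)
    best=min((minimize(cost,[*Q[I].mean(0),a],method="Nelder-Mead",options=dict(xatol=1e-3,fatol=1e-3,maxiter=2000)) for a in np.radians([-10,-3,4,10])),key=lambda r:r.fun)
    print(name,np.round(best.x[:2],1),"yaw deg",round(np.degrees(best.x[2]),2),"cost",round(best.fun,1))
fit("carrier",405,485,210,320,.007,.03,150,70)
fit("bar",262,365,180,250,.05,.08,40,120)
fit("bench",262,370,165,300,.006,.1,190,120)
fit("dish",145,245,225,345,.007,.03,150,110)
E
python3 m2.py
```

```text
carrier [ 501.9 -340.3] yaw deg 0.54 cost 72.7
bar [ 595.4 -111.1] yaw deg 4.04 cost 251.6
bench [ 575.2 -112.6] yaw deg 4.19 cost 72.4
dish [491.9  95.8] yaw deg 13.99 cost 76.3
```

Request:
{"api": "carry_out", "payload": {
  "moves": [
    {"tx":3,"ty":-5,"wz":0.09},
    {"tx":3,"ty":-5,"wz":0.09},
    {"tx":3,"ty":-5,"wz":0.08},
    {"tx":3,"ty":-5},
    {"tx":3,"ty":-5},
    {"tx":3,"ty":-5},
    {"tx":3,"ty":-5},
    {"tx":3,"ty":-5}
  ],
  "newtons": 60
}}

```text
invalid input at $.moves[0]: expected keys tx, ty, tz, wx, wy, wz, claw
```

Request:
{"api": "carry_out", "payload": {
  "moves": [
    {"tx":3,"ty":-5,"tz":0,"wx":0,"wy":0,"wz":0.09,"claw":-1},
    {"tx":3,"ty":-5,"tz":0,"wx":0,"wy":0,"wz":0.09,"claw":-1},
    {"tx":3,"ty":-5,"tz":0,"wx":0,"wy":0,"wz":0.098,"claw":-1},
    {"tx":3,"ty":-5,"tz":0,"wx":0,"wy":0,"wz":0,"claw":-1},
    {"tx":3,"ty":-5,"tz":0,"wx":0,"wy":0,"wz":0,"claw":-1},
    {"tx":3,"ty":-5,"tz":0,"wx":0,"wy":0,"wz":0,"claw":-1},
    {"tx":3,"ty":-5,"tz":0,"wx":0,"wy":0,"wz":0,"claw":-1},
    {"tx":3,"ty":-5,"tz":0,"wx":0,"wy":0,"wz":0,"claw":-1}
  ],
  "newtons": 60
}}

```text
clock: 1.1
tcp_pos: [0.3932, 0.1526, 0.2312]
orientation: [0.0, -0.005, 1.0, 0.0]
wrist_force: [0.3, 1.3, 0.4]
finger_gap: 0.0857
grip_force: 0.0
```

Request:
{"api": "carry_out", "payload": {
  "moves": [
    {"tx":2,"ty":-5,"tz":0,"wx":0,"wy":0,"wz":0,"claw":-1},
    {"tx":2,"ty":-5,"tz":0,"wx":0,"wy":0,"wz":0,"claw":-1},
    {"tx":0,"ty":-6,"tz":0,"wx":0,"wy":0,"wz":0,"claw":-1},
    {"tx":0,"ty":-6,"tz":0,"wx":0,"wy":0,"wz":0,"claw":-1},
    {"tx":0,"ty":-6,"tz":0,"wx":0,"wy":0,"wz":0,"claw":-1},
    {"tx":0,"ty":-6,"tz":0,"wx":0,"wy":0,"wz":0,"claw":-1},
    {"tx":0,"ty":-6,"tz":0,"wx":0,"wy":0,"wz":0,"claw":-1},
    {"tx":0,"ty":0,"tz":0,"wx":0,"wy":0,"wz":0,"claw":-1}
  ]
}}

```text
clock: 2.1
tcp_pos: [0.4323, -0.2495, 0.2305]
orientation: [-0.0, -0.002, 1.0, -0.0]
wrist_force: [-0.6, 0.3, -0.9]
finger_gap: 0.0855
grip_force: 0.0
```

Request:
{"api": "carry_out", "payload": {
  "moves": [
    {"tx":1.2,"ty":-4.6,"tz":0,"wx":0,"wy":0,"wz":0.005,"claw":-1},
    {"tx":1.3,"ty":-4.5,"tz":0,"wx":0,"wy":0,"wz":0,"claw":-1},
    {"tx":0,"ty":0,"tz":-4,"wx":0,"wy":0,"wz":0,"claw":-1},
    {"tx":0,"ty":0,"tz":-4,"wx":0,"wy":0,"wz":0,"claw":-1},
    {"tx":0,"ty":0,"tz":-4,"wx":0,"wy":0,"wz":0,"claw":-1},
    {"tx":0,"ty":0,"tz":0,"wx":0,"wy":0,"wz":0,"claw":-1}
  ]
}}

```text
clock: 2.85
tcp_pos: [0.4556, -0.3334, 0.1081]
orientation: [-0.003, -0.008, 1.0, 0.003]
wrist_force: [-0.4, -0.1, 0.2]
finger_gap: 0.0853
grip_force: 0.0
```

Run:
```python
from h import *
from scipy.spatial.transform import Rotation as R
st=env.get_state(); c=read_camera("wrist"); q=st["orientation"]
T=np.eye(4);T[:3,:3]=R.from_quat(q[[1,2,3,0]] if hasattr(q,'shape') else [q[1],q[2],q[3],q[0]]).as_matrix();T[:3,3]=st["tcp_pos"]
c["camera_from_world"]=np.linalg.inv(T@c["hand_eye"]); W=cloud(c)
m=(W[...,2]>.05)&(W[...,2]<.066)&(abs(W[...,0]-.457)<.04)&(abs(W[...,1]+.341)<.035)
p=W[m]; print(st["tcp_pos"],m.sum()); 
if len(p): print(cv2.minAreaRect((p[:,:2]*1000).astype(np.float32)),p.mean(0))
cv2.imwrite("pics/wrist.png",c["image"])
```

```text
[ 0.45563796 -0.33338589  0.10805839] 1873
((454.888916015625, -340.1171875), (29.451929092407227, 20.224014282226562), 0.31492409110069275) [ 0.45336612 -0.34016227  0.05802156]
```

View pics/wrist.png

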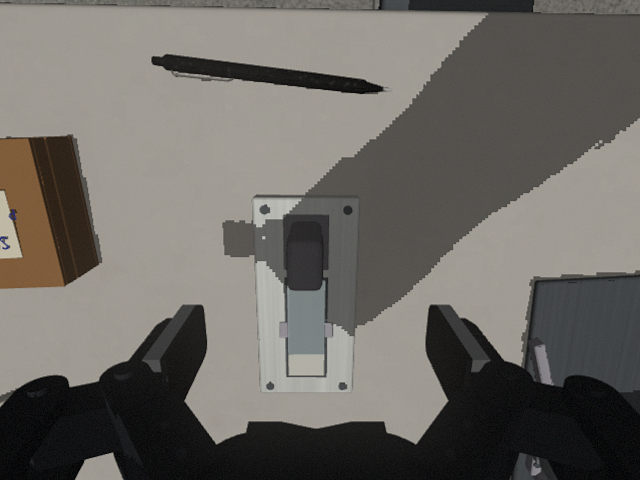

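The wrist view shows the grip at about (305,255), between the fingers but 7 mm off in y; the cloud puts it at (0.455, −0.340). I'll correct that, descend and close.

Request:
{"api": "carry_out", "payload": {
  "moves": [
    {"tx":0,"ty":-0.7,"tz":0,"wx":0,"wy":0,"wz":-0.006,"claw":-1},
    {"tx":0,"ty":0,"tz":-4,"wx":0,"wy":0,"wz":0,"claw":-1},
    {"tx":0,"ty":0,"tz":-2.5,"wx":0,"wy":0,"wz":0,"claw":-1},
    {"tx":0,"ty":0,"tz":-1.8,"wx":0,"wy":0,"wz":0,"claw":-1},
    {"tx":0,"ty":0,"tz":0,"wx":0,"wy":0,"wz":0,"claw":-1},
    {"tx":0,"ty":0,"tz":0,"wx":0,"wy":0,"wz":0,"claw":-1}
  ]
}}

```text
clock: 3.65
tcp_pos: [0.4588, -0.3449, 0.0302]
orientation: [0.001, -0.004, 1.0, -0.001]
wrist_force: [0.2, -0.0, 1.1]
finger_gap: 0.0855
grip_force: 0.0
```

Request:
{"api": "carry_out", "payload": {
  "moves": [
    {"tx":-0.2,"ty":0.4,"tz":-0.5,"wx":0,"wy":0,"wz":0,"claw":-1},
    {"tx":0,"ty":0,"tz":0,"wx":0,"wy":0,"wz":0,"claw":-1},
    {"tx":0,"ty":0,"tz":0,"wx":0,"wy":0,"wz":0,"claw":-1}
  ]
}}

```text
clock: 4.03
tcp_pos: [0.4558, -0.3396, 0.0236]
orientation: [0.0, -0.004, 1.0, -0.0]
wrist_force: [-0.6, -0.6, 0.0]
finger_gap: 0.0853
grip_force: 0.0
```

Request:
{"api": "carry_out", "payload": {
  "moves": [
    {"tx":0,"ty":0,"tz":0,"wx":0,"wy":0,"wz":0,"claw":1},
    {"tx":0,"ty":0,"tz":0,"wx":0,"wy":0,"wz":0,"claw":1},
    {"tx":0,"ty":0,"tz":0,"wx":0,"wy":0,"wz":0,"claw":1},
    {"tx":0,"ty":0,"tz":0,"wx":0,"wy":0,"wz":0,"claw":1},
    {"tx":0,"ty":0,"tz":0,"wx":0,"wy":0,"wz":0,"claw":1},
    {"tx":0,"ty":0,"tz":0,"wx":0,"wy":0,"wz":0,"claw":1},
    {"tx":0,"ty":0,"tz":0,"wx":0,"wy":0,"wz":0,"claw":1},
    {"tx":0,"ty":0,"tz":0,"wx":0,"wy":0,"wz":0,"claw":1}
  ],
  "newtons": 60
}}

```text
clock: 5.03
tcp_pos: [0.4558, -0.3397, 0.0234]
orientation: [0.0, -0.004, 1.0, -0.0]
wrist_force: [0.1, -0.4, 1.1]
finger_gap: 0.0193
grip_force: 59.2
```

Request:
{"api": "carry_out", "payload": {
  "moves": [
    {"tx":0,"ty":0,"tz":2,"wx":0,"wy":0,"wz":0,"claw":1},
    {"tx":0,"ty":0,"tz":3,"wx":0,"wy":0,"wz":0,"claw":1},
    {"tx":-1,"ty":3,"tz":1,"wx":0,"wy":0,"wz":0.02,"claw":1},
    {"tx":-1,"ty":4,"tz":0,"wx":0,"wy":0,"wz":0.02,"claw":1},
    {"tx":-1,"ty":4,"tz":0,"wx":0,"wy":0,"wz":0.023,"claw":1},
    {"tx":0,"ty":4,"tz":0,"wx":0,"wy":0,"wz":0,"claw":1},
    {"tx":0,"ty":4,"tz":0,"wx":0,"wy":0,"wz":0,"claw":1},
    {"tx":0,"ty":2.6,"tz":0,"wx":0,"wy":0,"wz":0,"claw":1}
  ]
}}

```text
clock: 6.02
tcp_pos: [0.4247, -0.1217, 0.0829]
orientation: [-0.001, -0.036, 0.999, 0.0]
wrist_force: [-0.1, -0.8, -1.3]
finger_gap: 0.0194
grip_force: 59.0
```

Request:
{"api": "carry_out", "payload": {
  "moves": [
    {"tx":0,"ty":0,"tz":0,"wx":0,"wy":0,"wz":0,"claw":1},
    {"tx":0,"ty":0,"tz":0,"wx":0,"wy":0,"wz":0,"claw":1},
    {"tx":0,"ty":0,"tz":0,"wx":0,"wy":0,"wz":0,"claw":1},
    {"tx":0,"ty":0,"tz":0,"wx":0,"wy":0,"wz":0,"claw":1}
  ]
}}

```text
clock: 6.52
tcp_pos: [0.4258, -0.1244, 0.0833]
orientation: [-0.0, -0.035, 0.999, 0.0]
wrist_force: [-0.5, 1.4, -1.1]
finger_gap: 0.0193
grip_force: 59.0
```

Run:
```python
from h import *
st=env.get_state(); print(st["tcp_pos"],st["orientation"],st["grip_force"])
c=read_camera("scene"); W=cloud(c)
# plate points near the expected carrier, above bench
x=(W[...,0]>.38)&(W[...,0]<.57)&(abs(W[...,1]+.12)<.06)&(W[...,2]>.055)&(W[...,2]<.09)
p=W[x]; print(x.sum()); A=np.c_[p[:,:2],np.ones(len(p))]
w=np.ones(len(p),bool)
for _ in range(6):
    k=np.linalg.lstsq(A[w],p[w,2],rcond=None)[0]; w=abs(A@k-p[:,2])<.002
print("slopes",k[:2],"z at tcp",k@[*st["tcp_pos"][:2],1],w.sum())
print(cv2.minAreaRect((p[w][:,:2]*1000).astype(np.float32)))
cv2.imwrite("pics/s2.png",c["image"][150:350,200:460].repeat(2,0).repeat(2,1))
```

```text
[ 0.4257876  -0.1243872   0.08325982] [-1.09848599e-05 -3.49477825e-02  9.99389140e-01  1.09291043e-05] 59.03582990169525
1583
slopes [0.0010523  0.01079635] z at tcp 0.07207226936222969 1080
((469.0128173828125, -122.69895935058594), (151.94082641601562, 70.72003173828125), 4.54076623916626)
```

View pics/s2.png

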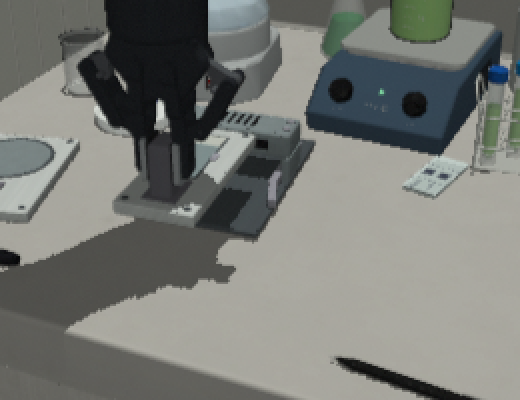

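The scene crop shows the carrier held level above the bench mouth, aligned with the channel. I'll lower it to about 3 mm above the floor and enter the slot.

Request:
{"api": "carry_out", "payload": {
  "moves": [
    {"tx":0,"ty":0.1,"tz":-2,"wx":0,"wy":0,"wz":0,"claw":1},
    {"tx":0,"ty":0,"tz":-1.6,"wx":0,"wy":0,"wz":0,"claw":1},
    {"tx":0,"ty":0,"tz":-1.0,"wx":0,"wy":0,"wz":0,"claw":1},
    {"tx":0,"ty":0,"tz":0,"wx":0,"wy":0,"wz":0,"claw":1},
    {"tx":0,"ty":0,"tz":0,"wx":0,"wy":0,"wz":0,"claw":1},
    {"tx":0,"ty":0,"tz":0,"wx":0,"wy":0,"wz":0,"claw":1}
  ]
}}

```text
clock: 7.32
tcp_pos: [0.4262, -0.1229, 0.0379]
orientation: [0.001, -0.036, 0.999, -0.0]
wrist_force: [-0.0, 0.7, -1.0]
finger_gap: 0.0192
grip_force: 59.1
```

Request:
{"api": "carry_out", "payload": {
  "moves": [
    {"tx":1.2,"ty":0.09,"tz":-0.2,"wx":0,"wy":0,"wz":0,"claw":1},
    {"tx":1.2,"ty":0.09,"tz":0,"wx":0,"wy":0,"wz":0,"claw":1},
    {"tx":1.2,"ty":0.09,"tz":0,"wx":0,"wy":0,"wz":0,"claw":1},
    {"tx":1.2,"ty":0.09,"tz":0,"wx":0,"wy":0,"wz":0,"claw":1},
    {"tx":1.2,"ty":0.09,"tz":0,"wx":0,"wy":0,"wz":0,"claw":1},
    {"tx":1.2,"ty":0.09,"tz":0,"wx":0,"wy":0,"wz":0,"claw":1},
    {"tx":0,"ty":0,"tz":0,"wx":0,"wy":0,"wz":0,"claw":1},
    {"tx":0,"ty":0,"tz":0,"wx":0,"wy":0,"wz":0,"claw":1}
  ]
}}

```text
clock: 8.32
tcp_pos: [0.4972, -0.117, 0.0351]
orientation: [-0.0, -0.036, 0.999, 0.0]
wrist_force: [1.0, 0.2, -1.4]
finger_gap: 0.0195
grip_force: 59.1
```

Request:
{"api": "carry_out", "payload": {
  "moves": [
    {"tx":0.8,"ty":0.06,"tz":-0.1,"wx":0,"wy":0,"wz":0,"claw":1},
    {"tx":0.8,"ty":0.06,"tz":-0.1,"wx":0,"wy":0,"wz":0,"claw":1},
    {"tx":0.2,"ty":0,"tz":0,"wx":0,"wy":0,"wz":0,"claw":1},
    {"tx":0,"ty":0,"tz":0,"wx":0,"wy":0,"wz":0,"claw":1},
    {"tx":0,"ty":0,"tz":0,"wx":0,"wy":0,"wz":0,"claw":1}
  ]
}}

```text
clock: 8.95
tcp_pos: [0.5159, -0.1161, 0.0334]
orientation: [0.0, -0.036, 0.999, -0.0]
wrist_force: [0.1, 0.1, -0.7]
finger_gap: 0.0198
grip_force: 59.1
```

Request:
{"api": "carry_out", "payload": {
  "moves": [
    {"tx":0.1,"ty":0,"tz":-0.05,"wx":0,"wy":0,"wz":0,"claw":1},
    {"tx":0.1,"ty":0,"tz":0,"wx":0,"wy":0,"wz":0,"claw":1},
    {"tx":0.1,"ty":0,"tz":0,"wx":0,"wy":0,"wz":0,"claw":1},
    {"tx":0.1,"ty":0,"tz":0,"wx":0,"wy":0,"wz":0,"claw":1},
    {"tx":0,"ty":0,"tz":0,"wx":0,"wy":0,"wz":0,"claw":1}
  ]
}}

```text
clock: 9.57
tcp_pos: [0.5186, -0.116, 0.0334]
orientation: [-0.001, -0.035, 0.999, -0.0]
wrist_force: [-3.9, -0.1, 7.3]
finger_gap: 0.0196
grip_force: 60.2
```

Request:
{"api": "carry_out", "payload": {
  "moves": [
    {"tx":0.1,"ty":0,"tz":0,"wx":0,"wy":0,"wz":0,"claw":1},
    {"tx":0.1,"ty":0,"tz":0,"wx":0,"wy":0,"wz":0,"claw":1},
    {"tx":0,"ty":0,"tz":0,"wx":0,"wy":0,"wz":0,"claw":1}
  ]
}}

```text
clock: 9.95
tcp_pos: [0.5192, -0.116, 0.0334]
orientation: [-0.002, -0.035, 0.999, -0.0]
wrist_force: [-8.8, -1.0, 11.0]
finger_gap: 0.0191
grip_force: 60.8
```

Request:
{"api": "carry_out", "payload": {
  "moves": [
    {"tx":0.1,"ty":0,"tz":0,"wx":0,"wy":0,"wz":0,"claw":1},
    {"tx":0.1,"ty":0,"tz":0,"wx":0,"wy":0,"wz":0,"claw":1},
    {"tx":0,"ty":0,"tz":0,"wx":0,"wy":0,"wz":0,"claw":1}
  ]
}}

```text
clock: 10.32
tcp_pos: [0.5191, -0.116, 0.0334]
orientation: [-0.004, -0.035, 0.999, -0.0]
wrist_force: [-15.7, -1.2, 15.0]
finger_gap: 0.0195
grip_force: 61.6
```

The carrier is stopped at x=0.519, as computed for home, with the contact force rising. I'll relieve it to a light press and let go.

Request:
{"api": "carry_out", "payload": {
  "moves": [
    {"tx":-0.3,"ty":0,"tz":0.05,"wx":0,"wy":0,"wz":0,"claw":1},
    {"tx":0,"ty":0,"tz":0,"wx":0,"wy":0,"wz":0,"claw":1},
    {"tx":0,"ty":0,"tz":0,"wx":0,"wy":0,"wz":0,"claw":0},
    {"tx":0,"ty":0,"tz":0,"wx":0,"wy":0,"wz":0,"claw":-0.5},
    {"tx":0,"ty":0,"tz":0,"wx":0,"wy":0,"wz":0,"claw":-0.5},
    {"tx":0,"ty":0,"tz":0,"wx":0,"wy":0,"wz":0,"claw":-0.5},
    {"tx":0,"ty":0,"tz":0,"wx":0,"wy":0,"wz":0,"claw":-0.5}
  ]
}}

```text
clock: 11.2
tcp_pos: [0.5208, -0.116, 0.0333]
orientation: [0.0, -0.036, 0.999, 0.0]
wrist_force: [0.7, 0.7, 1.6]
finger_gap: 0.0643
grip_force: 0.0
```

Request:
{"api": "carry_out", "payload": {
  "moves": [
    {"tx":0,"ty":0,"tz":1,"wx":0,"wy":0,"wz":0,"claw":-0.5},
    {"tx":0,"ty":0,"tz":3,"wx":0,"wy":0,"wz":0,"claw":-0.5},
    {"tx":0,"ty":0,"tz":4,"wx":0,"wy":0,"wz":0,"claw":-0.5},
    {"tx":0,"ty":0,"tz":5,"wx":0,"wy":0,"wz":0,"claw":-0.5},
    {"tx":-3,"ty":-4,"tz":4,"wx":0,"wy":0,"wz":0,"claw":-0.5},
    {"tx":-3,"ty":-6,"tz":0,"wx":0,"wy":0,"wz":0,"claw":-0.5},
    {"tx":-2,"ty":-6,"tz":0,"wx":0,"wy":0,"wz":0,"claw":-0.5},
    {"tx":0,"ty":-6,"tz":0,"wx":0,"wy":0,"wz":0,"claw":-0.5}
  ]
}}

```text
clock: 12.2
tcp_pos: [0.4425, -0.3318, 0.204]
orientation: [0.001, -0.035, 0.999, -0.0]
wrist_force: [1.1, 0.3, -0.3]
finger_gap: 0.0637
grip_force: 0.0
```

Run:
```python
from h import *
import time
c=read_camera("top"); W=cloud(c)
cv2.imwrite("pics/f.png",cv2.resize(c["image"][165:335,245:425],(720,600-0),interpolation=cv2.INTER_CUBIC)[:600])
th=np.radians(4.15); b=np.array([.5753,-.1126]); d=W[...,:2]-b
X=(d@[np.cos(th),np.sin(th)])*1000; Y=(d@[-np.sin(th),np.cos(th)])*1000; Z=W[...,2]*1000
s=(abs(Y)<60)&(X>-140)&(X<-5)
pl=s&(Z>17)&(Z<30)&(abs(Y)<40)&(X<-25); print("plate X min",np.percentile(X[pl],1),"Y",np.percentile(Y[pl],[1,99]),"z",np.median(Z[pl]),"n",pl.sum())
p=np.c_[X[pl],Y[pl],np.ones(pl.sum())]; print("slope",np.linalg.lstsq(p,Z[pl],rcond=None)[0])
g=s&(Z>60); print("grip",X[g].mean(),Y[g].mean(),Z[g].max(),g.sum())
g=(abs(Y)<40)&(X>42)&(X<62); print("behind bar z",[ (x,round(float(np.median(Z[g&(abs(X-x)<1.5)])),1)) for x in (44,48,52,56,60)])
```

```text
plate X min -85.4734753121435 Y [-34.82082443  33.91141577] z 23.359272215218716 n 1165
slope [5.49363193e-03 7.10776962e-04 2.37329050e+01]
grip -56.44092440578877 -0.49920399946431154 74.19234803388352 227
behind bar z [(44, nan), (48, 25.0), (52, 23.2), (56, 23.2), (60, 23.2)]
  return _methods._mean(a, axis=axis, dtype=dtype,
  ret = ret.dtype.type(ret / rcount)
```

View pics/f.png

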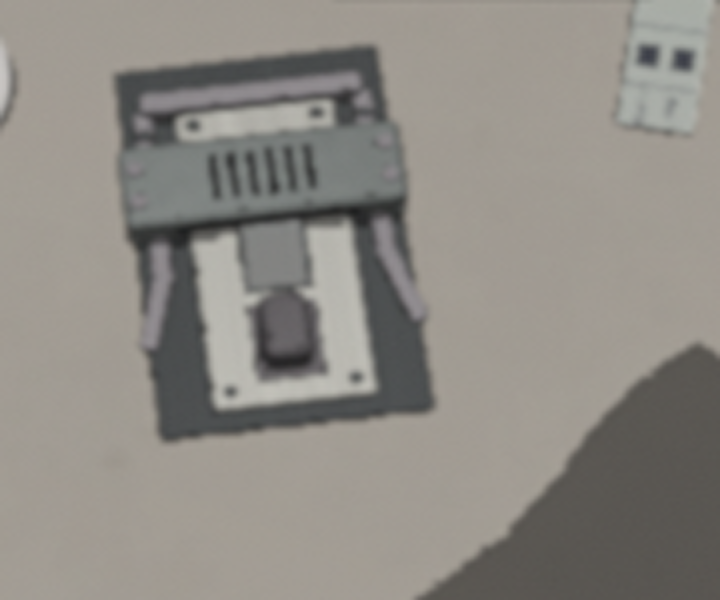

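The top view shows the carrier flat and centred, with its rear at bench x=−85.5 (home is −85). Its nose is past the bar at the stop. To be sure it is seated, I'll give the grip's rear a light push with shut fingers.

Request:
{"api": "carry_out", "payload": {
  "moves": [
    {"tx":0,"ty":5,"tz":0,"wx":0,"wy":0,"wz":0,"claw":1},
    {"tx":0,"ty":5,"tz":0,"wx":0,"wy":0,"wz":0,"claw":1},
    {"tx":0,"ty":5,"tz":0,"wx":0,"wy":0,"wz":0,"claw":1},
    {"tx":2,"ty":5,"tz":0,"wx":0,"wy":0,"wz":0,"claw":1},
    {"tx":1,"ty":1.2,"tz":0,"wx":0,"wy":0,"wz":0,"claw":1},
    {"tx":0,"ty":0,"tz":0,"wx":0,"wy":0,"wz":0,"claw":1},
    {"tx":0,"ty":0,"tz":0,"wx":0,"wy":0,"wz":0,"claw":1},
    {"tx":0,"ty":0,"tz":0,"wx":0,"wy":0,"wz":0,"claw":1}
  ],
  "newtons": 20
}}

```text
clock: 13.25
tcp_pos: [0.4734, -0.1194, 0.2023]
orientation: [-0.0, -0.035, 0.999, 0.0]
wrist_force: [0.1, -0.0, 0.2]
finger_gap: -0.0
grip_force: 0.0
```

Request:
{"api": "carry_out", "payload": {
  "moves": [
    {"tx":0,"ty":0,"tz":-5,"wx":0,"wy":0,"wz":0,"claw":1},
    {"tx":0,"ty":0,"tz":-5,"wx":0,"wy":0,"wz":0,"claw":1},
    {"tx":0,"ty":0,"tz":-4,"wx":0,"wy":0,"wz":0,"claw":1},
    {"tx":0,"ty":0,"tz":-2,"wx":0,"wy":0,"wz":0,"claw":1},
    {"tx":0.5,"ty":0,"tz":0,"wx":0,"wy":0,"wz":0,"claw":1},
    {"tx":0.5,"ty":0,"tz":0,"wx":0,"wy":0,"wz":0,"claw":1},
    {"tx":0,"ty":0,"tz":0,"wx":0,"wy":0,"wz":0,"claw":1},
    {"tx":0,"ty":0,"tz":0,"wx":0,"wy":0,"wz":0,"claw":1}
  ]
}}

```text
clock: 14.25
tcp_pos: [0.4844, -0.1185, 0.0432]
orientation: [0.001, -0.036, 0.999, -0.0]
wrist_force: [-0.1, -0.6, 0.7]
finger_gap: 0.0001
grip_force: 0.0
```

Request:
{"api": "carry_out", "payload": {
  "moves": [
    {"tx":0.2,"ty":0,"tz":0,"wx":0,"wy":0,"wz":0,"claw":1},
    {"tx":0.2,"ty":0,"tz":0,"wx":0,"wy":0,"wz":0,"claw":1},
    {"tx":0,"ty":0,"tz":0,"wx":0,"wy":0,"wz":0,"claw":1}
  ]
}}

```text
clock: 14.62
tcp_pos: [0.4879, -0.1182, 0.0424]
orientation: [0.0, -0.036, 0.999, 0.0]
wrist_force: [0.2, 0.2, -0.3]
finger_gap: 0.0006
grip_force: 0.0
```

Request:
{"api": "carry_out", "payload": {
  "moves": [
    {"tx":0.2,"ty":0,"tz":0,"wx":0,"wy":0,"wz":0,"claw":1},
    {"tx":0.1,"ty":0,"tz":0,"wx":0,"wy":0,"wz":0,"claw":1},
    {"tx":0,"ty":0,"tz":0,"wx":0,"wy":0,"wz":0,"claw":1}
  ]
}}

```text
clock: 15.0
tcp_pos: [0.4908, -0.1182, 0.0423]
orientation: [0.0, -0.036, 0.999, 0.0]
wrist_force: [-1.0, 0.4, 0.5]
finger_gap: 0.0003
grip_force: 0.0
```

Request:
{"api": "carry_out", "payload": {
  "moves": [
    {"tx":0.1,"ty":0,"tz":0,"wx":0,"wy":0,"wz":0,"claw":1},
    {"tx":0.1,"ty":0,"tz":0,"wx":0,"wy":0,"wz":0,"claw":1},
    {"tx":0.1,"ty":0,"tz":0,"wx":0,"wy":0,"wz":0,"claw":1},
    {"tx":0,"ty":0,"tz":0,"wx":0,"wy":0,"wz":0,"claw":1},
    {"tx":0,"ty":0,"tz":0,"wx":0,"wy":0,"wz":0,"claw":1}
  ]
}}

```text
clock: 15.62
tcp_pos: [0.4937, -0.1182, 0.0424]
orientation: [-0.0, -0.036, 0.999, 0.0]
wrist_force: [0.6, 0.5, -0.3]
finger_gap: 0.0
grip_force: 0.0
```

Request:
{"api": "carry_out", "payload": {
  "moves": [
    {"tx":0.1,"ty":0,"tz":0,"wx":0,"wy":0,"wz":0,"claw":1},
    {"tx":0.1,"ty":0,"tz":0,"wx":0,"wy":0,"wz":0,"claw":1},
    {"tx":0,"ty":0,"tz":0,"wx":0,"wy":0,"wz":0,"claw":1},
    {"tx":0,"ty":0,"tz":0,"wx":0,"wy":0,"wz":0,"claw":1}
  ]
}}

```text
clock: 16.12
tcp_pos: [0.4941, -0.1182, 0.0422]
orientation: [-0.002, -0.035, 0.999, 0.0]
wrist_force: [-6.2, -0.9, 3.0]
finger_gap: -0.0001
grip_force: 2.7
```

It holds firm at 6 N exactly where the seated position predicts, so it is home. I'll back off and retreat.

Request:
{"api": "carry_out", "payload": {
  "moves": [
    {"tx":-1.5,"ty":0,"tz":0,"wx":0,"wy":0,"wz":0,"claw":1},
    {"tx":-1.5,"ty":0,"tz":2,"wx":0,"wy":0,"wz":0,"claw":1},
    {"tx":-1,"ty":0,"tz":5,"wx":0,"wy":0,"wz":0,"claw":1},
    {"tx":0,"ty":-3,"tz":5,"wx":0,"wy":0,"wz":0,"claw":1},
    {"tx":0,"ty":-6,"tz":3,"wx":0,"wy":0,"wz":0,"claw":1},
    {"tx":0,"ty":-6,"tz":0,"wx":0,"wy":0,"wz":0,"claw":1},
    {"tx":0,"ty":0,"tz":0,"wx":0,"wy":0,"wz":0,"claw":1},
    {"tx":0,"ty":0,"tz":0,"wx":0,"wy":0,"wz":0,"claw":1}
  ]
}}

```text
clock: 17.12
tcp_pos: [0.4549, -0.2638, 0.1898]
orientation: [-0.0, -0.035, 0.999, 0.001]
wrist_force: [0.1, -0.4, -0.3]
finger_gap: 0.0003
grip_force: 0.0
```

Run:
```python
from h import *
c=read_camera("top"); W=cloud(c)
th=np.radians(4.15); d=W[...,:2]-np.array([.5753,-.1126])
X=(d@[np.cos(th),np.sin(th)])*1000; Y=(d@[-np.sin(th),np.cos(th)])*1000; Z=W[...,2]*1000
pl=(abs(Y)<40)&(X>-140)&(X<-25)&(Z>17)&(Z<30)
print(np.percentile(X[pl],1),np.percentile(Y[pl],[1,99]),np.median(Z[pl]),pl.sum(),env.get_state()["tcp_pos"])
print(env.hand_in())
```

```text
-85.52196325452394 [-34.6890249   33.97397843] 23.279855418231076 1169 [ 0.45502174 -0.26309883  0.18981055]
the job is handed in; nothing more can be done
None
```

The slide carrier is flat in the channel, released and home against the end stop (rear edge measured within about 0.5 mm of home, and firm under a 6 N push); the dish carrier was not touched, and I handed the job in at about 17 s.

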